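Zero the coffee grinder, set it five clicks open and close its two hoppers

TASK

Set up the coffee grinder: turn its grind dial clockwise all the way to its stop, then come back five clicks and leave it there. Also close both bean hoppers with the lids of matching colour, seated flat on the rims. Let go of everything at the end and leave the other things on the worktop standing where they are.

Things in the scene. Friction and masses are not known exactly. Their poses are not given: they have to be found in the camera images.
- grinder: grey coffee grinder, fixed to the worktop, 210 mm deep (its x) by 260 wide (its y); origin at the centre of its underside, its front faces -x of its own frame (towards the robot). The rear block is 115 deep by 260 wide, its top at z = 105. The front head, 150 wide and also 105 high, carries the dial. Two open round bean hoppers stand on the rear block.
- dial (a joint): grind dial on top of the grinder's front head, vertical axis, rad. 0 = its stop (turned fully clockwise seen from above); grows anticlockwise to 3.4. Clicks every 15 degrees (0.262 rad) from the stop, held lightly in each click (about 0.1 N m to turn), stays when released. Red line on its bar = pointer; scale ring: long red mark (front, the stop), then one short white mark per click.
- dial_grip (a point): on the dial's axis, 150 mm over the worktop, where its upright bar is held: bar 60 mm long, 14 thick, z = 128 to 165 mm, above a black disc 66 across (top at z = 128). Axes turn with the dial: x along the bar (pointer end at -x), y across it, z up; at dial value 0 they are parallel to the grinder's (pointer to the front).
- hopper_blue (a point): centre of the blue hopper's mouth, level with its rim, 135 mm over the worktop, z up. Rim 80 mm across outside, 70 inside, 27 deep; left rear of the grinder as seen from its front (grinder frame x +50, y +75 mm; the dial's axis is at x -55, y 0).
- hopper_orange (a point): the same for the orange hopper, at x +50, y -75 mm in the grinder's frame.
- lid_blue: blue hopper lid, loose, 90 g, lying right way up; origin at the centre of its underside, z up. A black plug 61 mm across and 10 deep enters the hopper, a round flange 86 across and 6 thick (z 10 to 16) rests on the rim, and a round knob 30 across (z 16 to 50) is its grip. It fits any way round.
- knob_blue (a point): middle of the blue lid's knob, on its axis 36 mm above the lid's underside: where to grip
- rim_blue (a point): centre of the underside of the blue lid's flange, 10 mm above the lid's underside; meets the hopper's mouth point when the lid is seated
- lid_orange: orange hopper lid, loose, 90 g, lying right way up; origin at the centre of its underside, z up. A black plug 61 mm across and 10 deep enters the hopper, a round flange 86 across and 6 thick (z 10 to 16) rests on the rim, and a round knob 30 across (z 16 to 50) is its grip. It fits any way round.
- knob_orange (a point): middle of the orange lid's knob, on its axis 36 mm above the lid's underside: where to grip
- rim_orange (a point): centre of the underside of the orange lid's flange, 10 mm above the lid's underside; meets the hopper's mouth point when the lid is seated
- flask: bystander: tall silver travel flask with black lid, 86 mm across, 170 tall, origin at the centre of its underside
- spotted_mug: bystander: white mug with dark spots, 91 tall; all of it, handle included, lies within 60 mm of its origin in plan (underside)
- pepper_mill: bystander: wooden pepper mill, 58 mm across, 170 tall, origin at the centre of its underside
- tin: bystander: beige and white tin, 75 mm across, 66 tall, origin at the centre of its underside
- salt_shaker: bystander: glass salt shaker with white top, 44 mm across, 90 tall, origin at the centre of its underside
- egg_cup: bystander: white egg cup with a blue line, 52 mm across, 58 tall, stands behind the grinder, origin at the centre of its underside
Mind the look-alikes: they are no part of the job. There is more than one size of the lid_orange; the one meant has the size given above.

How it is judged (in metres and radians):
On the way, in this order (a step that is already met when the one before it is completed fails the run):
1. the dial is turned clockwise to its stop (value of joint dial below 0.07 rad), for 0.1 s.
2. the dial is then brought back to the fifth click (value of joint dial between 1.209 and 1.409 rad), for 0.2 s.
At the end, for the whole second after the job is handed in: The dial rests at the fifth click from its stop (1.309 rad within 0.1), the blue lid sits on the blue hopper and the orange lid on the orange one, each within 7 mm of the hopper's axis, its flange within 3 mm of the rim, level within 0.06 rad and at rest (all of step 2 and velocity of joint dial between -0.05 and 0.05 rad/s and horizontal distance between rim_blue and hopper_blue below 0.007 m and z of rim_blue in the frame of hopper_blue between -0.003 and 0.003 m and angle between each of rim_blue, rim_orange's own z axis and vertical below 0.06 rad and linear speed of each of lid_blue, lid_orange below 0.01 m/s and horizontal distance between rim_orange and hopper_orange below 0.007 m and z of rim_orange in the frame of hopper_orange between -0.003 and 0.003 m); the robot touches nothing.
It fails at once if one of the bystanders (flask, mug, mills, tin, egg cup) is shifted by more than 30 mm (distance of any of flask, spotted_mug, pepper_mill, tin, salt_shaker, egg_cup from where it was at the start of the episode above 0.03 m).
It fails at once if one of the standing bystanders is tipped by more than 0.4 rad (angle between any of flask, spotted_mug, pepper_mill, tin, salt_shaker, egg_cup's own z axis and vertical above 0.4 rad).
It also fails if it takes over 72 s, if anything falls off the work surface, if the arm or the gripper's body presses on something with over 40 N, if the wrist force passes 120 N, or if a joint passes its speed limit or range.

ROBOT

A 6-joint arm with a two-finger parallel gripper is mounted at the origin on a cart in front of the work surface, level with it; the furniture and walls round the work are solid. World frame = base frame: x ahead of the robot, y to its left, z up, the work surface at z = 0. Lengths are in mm, angles in degrees, forces in N, time in s.
With the tool pointing down it reaches from about 350 to 875 mm from the base axis. Payload 4.2 kg.
Tool frame: the origin (TCP) lies at the very end of the fingers, on their centre line; the grasp point (between the pads) lies bot.pinch_z behind it (bot.pinch_z is the distance from the TCP to the grasp point, in mm); z points along the fingers, y is the direction in which the jaws open and shut (so a half turn about z gives the same grasp; the last joint's range is limited). The gripper opens to 85 mm and grips with 20 to 120 N. Pads are 22 mm wide; open, the fingers measure 114 mm over their backs; the gripper's body (76 mm by 85 mm) begins 54 mm behind the grasp point. The pads swing forward as they close: fully open they stand 13 mm farther back than shut.
Start: joints at [85.577, 22.042, 0.453, 0, -68.411, -14.817], TCP at [205.92, 590.081, 231.312] pointing down, gripper open.
Joint ranges: [-179.83, 179.83], [-69.29, 118.12], [-61.27, 80.66], [-181.25, 117.63], [-171.15, -9.14], [-177.46, 177.46]. Speed limits (degrees/s): [159.86, 159.86, 180, 180, 180, 180].

INTERFACE

Orientations are given as [roll, pitch, yaw] about the fixed x, y, z axes, in that order (R = Rz(yaw) Ry(pitch) Rx(roll)).
In Python, from plant import bot gives the robot as it stands.
- The arm moves only by the tool play_rows, never from a script. Its arguments are lists of equal length, an entry for each row: "hand": the gripper's target within -1 to 1 (shut at 1, half-way at 0, fully open at -1); "slide": the shift along the tool's x, y, z in cm, a list of three; "roll": the turn about the tool's z in degrees. A call has 1 to 5 rows; each row shifts and turns the pose as measured when the row begins, along the tool's axes as they then stand; what a row does not reach is not made up. A row lasts 1/8 s, in which the tool goes at most 62.5 mm and 10.7 degrees, less where a joint would pass 70% of its speed; a pose out of reach is approached as far as the arm can. A call is refused whole if a number of a shift passes 6.25 or a number of a turn 10.7, either way. A call with a gripper value outside its range is refused whole. The fingers move at their own pace and stop on an object; "squeeze" is the grip in N (left out, the last holds). Time passes only in rows, so rows that do not move let the fingers close. It gives the time, the measured TCP pose, the force and the opening at its end, in the units of the state.
- bot.read_state(): the state, without advancing time (a new reading comes with each control period).
- bot.get_image(name): name is "scene" or "side" or "wrist"; returns the picture (420x560x3 uint8, blue, green, red); there is no depth.
- bot.camera_info(name): a dict with "camera_matrix" (3x3 intrinsics, pixels), "xyz" and "attitude" of the camera in the world; the wrist camera has in their place "tool_from_camera" (4x4, takes a point from camera to tool coordinates, whose origin is the TCP and whose axes are the flange's). Camera axes: x right, y down, z forward; pixel columns grow to the right and rows downward; lengths in mm; the calibration is good to about 2 mm. A picture is of the moment at which its call begins: read the wrist's pose just before it. camera_info takes no time and is no camera call.
- bot.close_job(): hands the job in, once; it reports no verdict.
The state is a dict: "time_s": time; "q": joint angles; "qvel": joint speeds; "joint_efforts": joint torques, N m; "ee_pos": TCP position; "orientation": TCP orientation; "wrist_force": force on the tool from outside, world axes, zero at the start; "moment": the same for the moment, N m; "width": opening from 0.0 (shut) to 1.0 (fully open).
Only numpy, scipy, OpenCV 4.12 (cv2) and the standard library are available. Lean on these libraries where they do the work, as an engineer would, in place of code of your own. Each camera call takes 0.05 s, during which the arm holds its last target.

## Working session

There is one attempt and no reset: what is moved stays moved. The work goes in short steps, Python scripts to look and compute and a tool call to move; the robot and the scene stay as the last step left them, time stands still between calls to the robot, and variables do not carry over. Pictures are saved under pics/ and viewed, and the job is handed in when it is done.

Besides the shell and the picture viewer there is one more tool, called as name(argument=value, ...) on one line, values as JSON. play_rows: Moves the arm, as the interface text tells. Its arguments: {"type":"object","properties":{"hand":{"type":"array"},"slide":{"type":"array"},"roll":{"type":"array"},"squeeze":{"type":"number"}},"required":["hand","slide","roll"]}

```bash
ls; mkdir -p pics
python3 - <<'E'
from plant import bot
import cv2
print(bot.read_state(), bot.pinch_z)
for n in ["scene","side","wrist"]:
    cv2.imwrite(f"pics/{n}0.png",bot.get_image(n)); print(n,bot.camera_info(n))
E
```

```text
pics
{'time_s': 0.0, 'q': array([ 8.55779244e+01,  2.20905898e+01,  3.77140007e-01, -2.86035423e-02,
       -6.84113407e+01, -1.48149041e+01]), 'qvel': array([ 0.12241579, -0.04145849, -0.00346031,  0.02694623, -0.08936828,
        0.0304029 ]), 'joint_efforts': array([ 6.64131244e-05, -3.92283404e+01,  1.88393658e+01,  4.18615535e+00,
       -4.76354515e-03,  4.66448554e-06]), 'ee_pos': array([205.72880261, 589.52933981, 230.20636909]), 'orientation': array([ 1.79872561e+02, -6.21856867e-03, -1.92475261e+01]), 'wrist_force': array([ 0.51331796,  0.66185716, -0.16413445]), 'moment': array([-0.01390563,  0.02212971, -0.00684395]), 'width': 0.9976441413971046} 18.700000000000003
scene {'camera_matrix': array([[475.14236011,   0.        , 283.65254318],
       [  0.        , 475.14236011, 211.81567991],
       [  0.        ,   0.        ,   1.        ]]), 'xyz': array([  -11.35787855, -1268.63725336,   884.34882399]), 'attitude': array([-119.12892481,    0.683826  ,  -25.53260437])}
side {'camera_matrix': array([[398.79211654,   0.        , 276.2400592 ],
       [  0.        , 398.79211654, 208.66324235],
       [  0.        ,   0.        ,   1.        ]]), 'xyz': array([ 805.75846019,  807.46438512, 1327.48153866]), 'attitude': array([-144.15377708,    0.7579101 ,  164.30667244])}
wrist {'camera_matrix': array([[347.48900003,   0.        , 281.84856698],
       [  0.        , 347.48900003, 206.06873963],
       [  0.        ,   0.        ,   1.        ]]), 'tool_from_camera': array([[ 2.13987461e-04, -9.58004143e-01, -2.86754277e-01,
         7.43221164e+01],
       [ 9.99999610e-01,  4.50683091e-04, -7.59426829e-04,
        -1.82232706e-01],
       [ 8.56769353e-04, -2.86754003e-01,  9.58003866e-01,
        -1.42846804e+02],
       [ 0.00000000e+00,  0.00000000e+00,  0.00000000e+00,
         1.00000000e+00]])}
```

View pics/scene0.png

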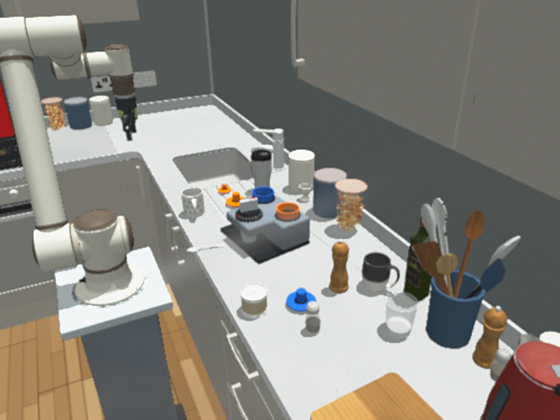

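View pics/side0.png

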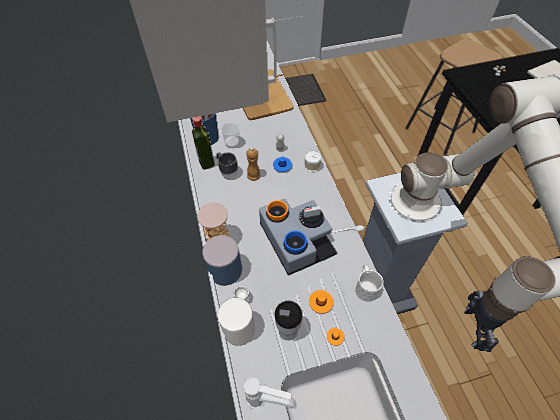

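View pics/wrist0.png

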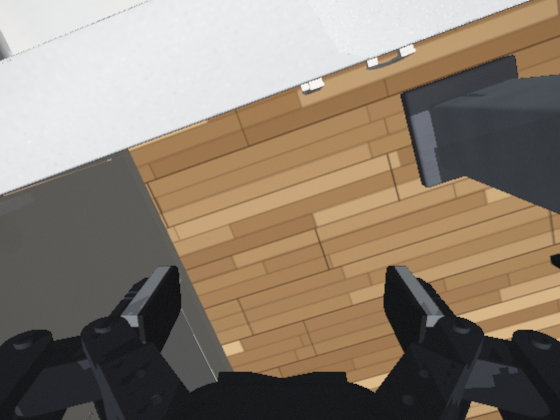

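```bash
cat > h.py <<'E'
import numpy as np, cv2
from scipy.spatial.transform import Rotation as Ro
from plant import bot
def cam(n, st=None):
    i=bot.camera_info(n); K=i["camera_matrix"]
    if n!="wrist":
        return K, Ro.from_euler('xyz',i["attitude"],degrees=True).as_matrix(), np.array(i["xyz"])
    T=i["tool_from_camera"]; R=Ro.from_euler('xyz',st["orientation"],degrees=True).as_matrix()
    return K, R@T[:3,:3], st["ee_pos"]+R@T[:3,3]
def ray(c,uv):
    K,R,p=c; d=R@np.linalg.inv(K)@np.array([uv[0],uv[1],1.]); return p,d
def onz(c,uv,z):
    p,d=ray(c,uv); return p+d*(z-p[2])/d[2]
def proj(c,X):
    K,R,p=c; v=K@(R.T@(np.asarray(X,float)-p)); return v[:2]/v[2]
def tri(c1,u1,c2,u2):
    p1,d1=ray(c1,u1);p2,d2=ray(c2,u2)
    s=np.linalg.lstsq(np.c_[d1,-d2],p2-p1,rcond=None)[0]
    a=p1+d1*s[0];b=p2+d2*s[1]; return (a+b)/2,np.linalg.norm(a-b)
def snap(n,tag):
    st=bot.read_state(); im=bot.get_image(n); cv2.imwrite(f"pics/{tag}.png",im); return im,cam(n,st),st
def blobs(im,col,amin=25):
    h=cv2.cvtColor(im,cv2.COLOR_BGR2HSV)
    m=cv2.inRange(h,*{'o':((8,170,100),(20,255,255)),'b':((100,170,60),(125,255,255)),'r':((0,150,100),(6,255,255))}[col])
    n,l,s,c=cv2.connectedComponentsWithStats(m)
    return [(np.round(c[i],1),s[i].tolist(),(l==i)) for i in range(1,n) if s[i][4]>=amin]
E
python3 - <<'E'
from h import *
for n in ["scene","side"]:
    im=cv2.imread(f"pics/{n}0.png"); c=cam(n)
    for col in "ob":
        for b in blobs(im,col,15): print(n,col,b[0],b[1],onz(c,b[0],0).round(),onz(c,b[0],13).round(),onz(c,b[0],135).round())
a=cv2.imread("pics/side0.png")[140:360,200:400]; cv2.imwrite("pics/sidec.png",cv2.resize(a,None,fx=2.7,fy=2.7,interpolation=cv2.INTER_CUBIC))
a=cv2.imread("pics/scene0.png")[140:350,170:430]; cv2.imwrite("pics/scenec.png",cv2.resize(a,None,fx=2.8,fy=2.8,interpolation=cv2.INTER_CUBIC))
E
```

```text
scene o [223.9 188.9] [218, 184, 13, 9, 63] [524. 459.   0.] [516. 434.  13.] [442. 196. 135.]
scene o [234.5 199.5] [227, 192, 16, 15, 118] [531. 349.   0.] [523. 325.  13.] [448. 102. 135.]
scene o [285.4 207.2] [277, 203, 22, 11, 124] [685. 198.   0.] [675. 177.  13.] [579. -26. 135.]
scene b [263.5 194. ] [253, 187, 21, 16, 226] [654. 341.   0.] [644. 317.  13.] [552.  95. 135.]
scene b [299.1 299.7] [287, 289, 28, 22, 364] [ 480. -319.    0.] [ 472. -333.   13.] [ 405. -464.  135.]
side o [276.9 210. ] [267, 201, 21, 20, 206] [ 562. -113.    0.] [ 565. -104.   13.] [587. -20. 135.]
side o [320.7 301.4] [309, 290, 24, 23, 404] [522. 310.   0.] [525. 315.  13.] [551. 360. 135.]
side o [334.9 336.1] [327, 328, 17, 17, 218] [517. 438.   0.] [520. 442.  13.] [547. 476. 135.]
side b [281.9 164.1] [273, 157, 19, 15, 197] [ 473. -350.    0.] [ 476. -339.   13.] [ 506. -232.  135.]
side b [295.2 241.1] [284, 231, 23, 22, 224] [535.  49.   0.] [537.  57.  13.] [562. 126. 135.]
```

View pics/sidec.png

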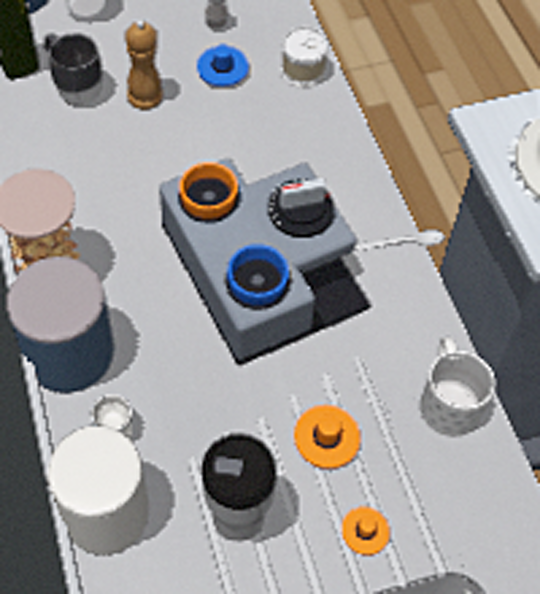

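View pics/scenec.png

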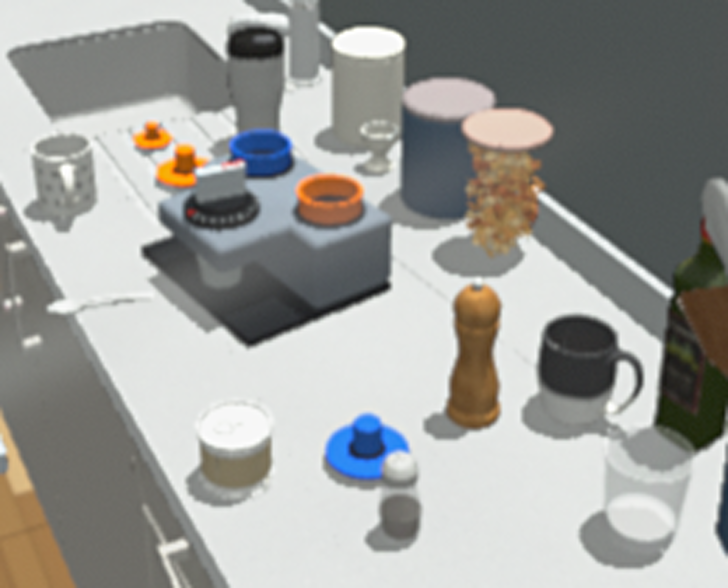

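play_rows(hand=[-1,-1,-1,-1,-1], slide=[[4.3,3.1,-2],[4.3,3.1,-2],[4.3,3.1,-2],[4.3,3.1,-2],[4.3,3.1,-2]], roll=[0,0,0,0,0], squeeze=40)

```text
time_s: 0.78
ee_pos: [359.4, 368.2, 329.3]
orientation: [179.4, -0.0, -18.9]
wrist_force: [1.6, 0.8, 0.5]
width: 1.003
```

play_rows(hand=[-1,-1,-1,-1,-1], slide=[[4.2,3.0,0],[4.2,3.0,0],[4.2,3.0,0],[3,2.2,0],[0,0,0]], roll=[0,0,0,0,0])

```text
time_s: 1.4
ee_pos: [474.6, 203.6, 332.0]
orientation: [179.6, -0.1, -19.1]
wrist_force: [-0.5, 0.2, -0.3]
width: 1.0
```

Run:
```python
from h import *
im,c,st=snap("wrist","w1"); print(st["ee_pos"],st["orientation"],st["qvel"])
for col in "ob":
    for b in blobs(im,col,30): print(col,b[0],b[1],onz(c,b[0],13).round(),onz(c,b[0],135).round())
```

```text
[474.58791315 203.57473697 331.95432268] [ 1.79569522e+02 -5.35155390e-02 -1.91366308e+01] [ 0.85249005 -0.2560594  -0.3708993  -0.636252    0.1571635   0.23811363]
o [490.3  11.3] [450, 0, 76, 24, 735] [561. -91.  13.] [557. -20. 135.]
o [188.1 151. ] [157, 119, 64, 65, 2996] [527. 315.  13.] [531. 279. 135.]
o [105.2 185.2] [84, 165, 44, 42, 1235] [521. 439.  13.] [527. 371. 135.]
b [339.4  56.6] [292, 15, 86, 93, 2682] [572.  93.  13.] [565. 116. 135.]
```

View pics/w1.png

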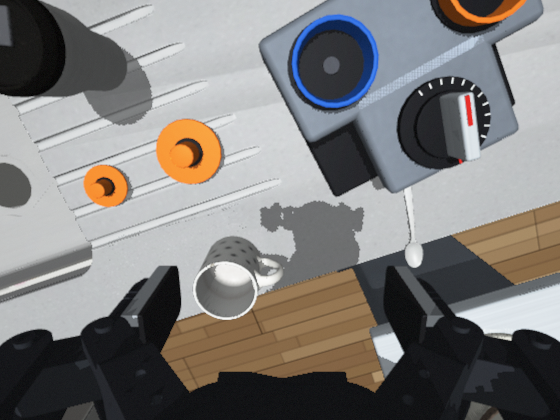

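play_rows(hand=[-1,-1,-1,-1], slide=[[-1,4.5,0],[-1,4.5,0],[0,4.0,0],[0,0,0]], roll=[0,0,0,0])

```text
time_s: 1.95
ee_pos: [409.5, 88.1, 331.6]
orientation: [179.5, 0.0, -18.7]
wrist_force: [-0.1, -0.1, -0.5]
width: 1.004
```

Run:
```python
from h import *
im,c,st=snap("wrist","w2"); print(st["ee_pos"],st["orientation"],st["qvel"].round(1))
for col in "obr":
    for b in blobs(im,col,15): print(col,b[0],b[1],onz(c,b[0],13).round(),onz(c,b[0],135).round())
cv2.imwrite("pics/w2c.png",cv2.resize(im[0:260,130:430],None,fx=2.3,fy=2.3,interpolation=cv2.INTER_CUBIC))
```

```text
[409.49030109  88.05302785 331.63514088] [ 1.79522888e+02  4.91283944e-02 -1.87319851e+01] [ 2.1  0.9  0.7 -0.1  1.  -0.1]
o [ 85.2 130.7] [52, 98, 68, 67, 3063] [527. 315.  13.] [515. 249. 135.]
o [ 13.2 167.5] [0, 145, 28, 43, 740] [515. 429.  13.] [506. 333. 135.]
o [  2.2 161.9] [0, 160, 6, 4, 18] [526. 438.  13.] [514. 340. 135.]
b [182.8  37.3] [146, 0, 90, 81, 2229] [588. 152.  13.] [560. 129. 135.]
r [318.4  80.6] [314, 65, 10, 32, 115] [489.  11.  13.] [486.  25. 135.]
r [335.  136.7] [332, 133, 6, 8, 27] [415.  10.  13.] [433.  25. 135.]
```

View pics/w2.png

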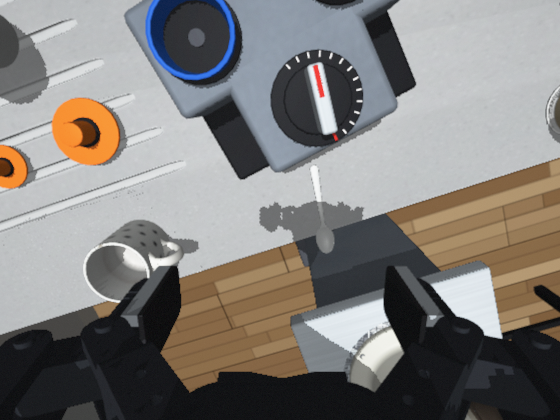

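View pics/w2c.png

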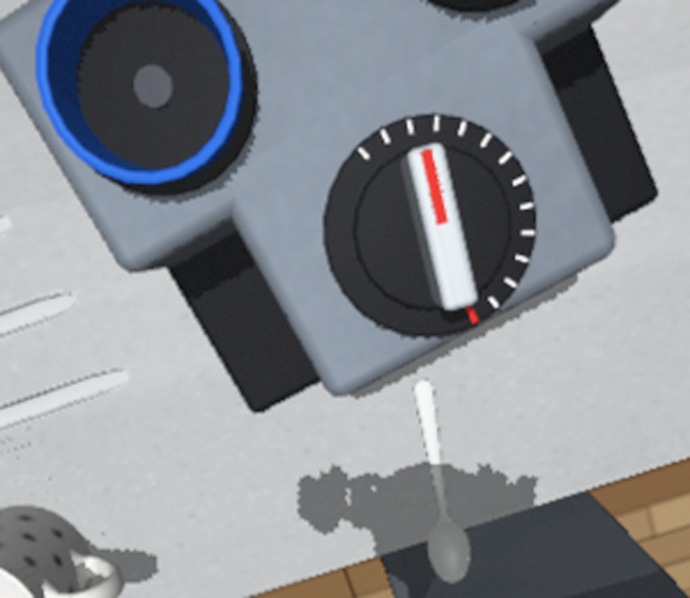

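play_rows(hand=[-1,-1,-1,-1], slide=[[4,1,0],[4,1,0],[2,0.5,0],[0,0,0]], roll=[0,0,0,0])

```text
time_s: 2.5
ee_pos: [500.8, 37.6, 330.7]
orientation: [179.6, 0.1, -18.2]
wrist_force: [-0.3, 0.1, -0.5]
width: 1.004
```

```bash
cat >> h.py <<'E'
def rimring(im,c,z,col,seed=None):
    h=cv2.cvtColor(im,cv2.COLOR_BGR2HSV)
    out=[]
    for b in blobs(im,col,150):
        m=b[2].astype(np.uint8)
        cs,_=cv2.findContours(m,cv2.RETR_EXTERNAL,cv2.CHAIN_APPROX_NONE)
        p=max(cs,key=len)[:,0,:].astype(float)
        P=np.array([onz(c,q,z)[:2] for q in p])
        # circle fit
        A=np.c_[2*P,np.ones(len(P))]; s=np.linalg.lstsq(A,(P**2).sum(1),rcond=None)[0]
        r=np.sqrt(s[2]+s[0]**2+s[1]**2); res=np.abs(np.hypot(*(P-s[:2]).T)-r)
        out.append((b[0],s[:2].round(1),round(r,1),round(res.mean(),1),round(res.max(),1)))
    return out
E
python3 - <<'E'
from h import *
im,c,st=snap("wrist","w3"); print(st["ee_pos"],st["orientation"],st["qvel"].round(1))
for col in "ob":
    print(col,rimring(im,c,135,col)); print(col,rimring(im,c,16,col))
for b in blobs(im,'r',15): print(b[0],b[1],onz(c,b[0],106),onz(c,b[0],165))
cv2.imwrite("pics/w3c.png",cv2.resize(im[0:260,100:420],None,fx=2.3,fy=2.3,interpolation=cv2.INTER_CUBIC))
E
```

```text
[500.77071168  37.5885826  330.70002383] [ 1.79605811e+02  7.68523159e-02 -1.82001067e+01] [ 1.1  0.1 -0.3 -0.5 -0.2 -0.1]
o [(array([321.6,  66.4]), array([586.4, -26.2]), np.float64(38.9), np.float64(0.2), np.float64(0.7)), (array([ 83.5, 205.1]), array([537.7, 235.6]), np.float64(30.9), np.float64(0.3), np.float64(0.9)), (array([ 12.8, 235.7]), array([531.4, 321.7]), np.float64(15.6), np.float64(4.5), np.float64(13.3))]
o [(array([321.6,  66.4]), array([591.5, -40.8]), np.float64(52.6), np.float64(0.3), np.float64(0.9)), (array([ 83.5, 205.1]), array([525.7, 313. ]), np.float64(41.7), np.float64(0.4), np.float64(1.2)), (array([ 12.8, 235.7]), array([517.2, 429.4]), np.float64(21.0), np.float64(6.1), np.float64(18.0))]
b [(array([549.,  89.]), array([ 503.3, -230.4]), np.float64(20.0), np.float64(5.5), np.float64(18.7)), (array([174., 148.]), array([561.8, 120. ]), np.float64(39.2), np.float64(0.4), np.float64(1.3))]
b [(array([549.,  89.]), array([ 479.2, -316.8]), np.float64(27.1), np.float64(7.4), np.float64(25.3)), (array([174., 148.]), array([558.2, 156.8]), np.float64(52.9), np.float64(0.6), np.float64(1.7))]
[295.  198.8] [291, 186, 9, 27, 80] [469.61109019  31.48095553 106.        ] [486.03815836  28.89917694 165.        ]
[313.5 231.8] [312, 229, 4, 7, 16] [426.15283656  23.30362493 106.        ] [449.55792233  22.03486635 165.        ]
```

View pics/w3.png

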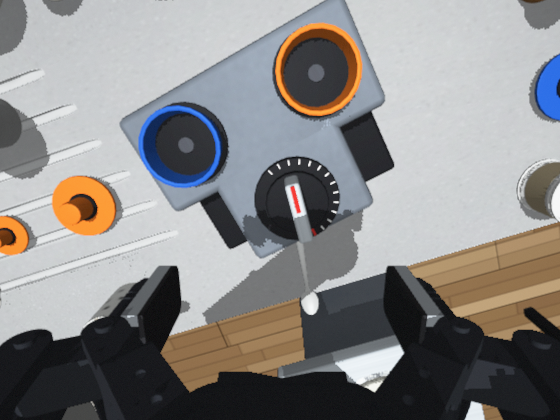

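View pics/w3c.png

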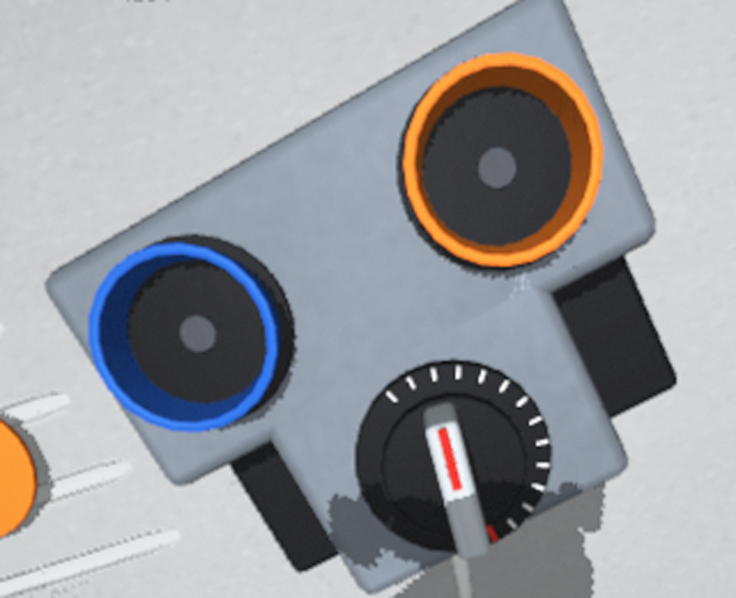

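play_rows(hand=[-1,-1,-1,-1], slide=[[-1.3,0.8,3],[-1.4,0.7,4],[0,0,3],[0,0,0]], roll=[-7,-6,0,0])

```text
time_s: 3.05
ee_pos: [467.8, 33.6, 229.1]
orientation: [179.7, 0.1, -4.4]
wrist_force: [-0.0, -0.2, 1.3]
width: 0.999
```

Run:
```python
from h import *
im,c,st=snap("wrist","w4"); print(st["ee_pos"],st["orientation"],st["q"].round(1))
for b in blobs(im,'r',15): print(b[0],b[1],onz(c,b[0],106),onz(c,b[0],165))
```

```text
[467.79566993  33.62920086 229.10964541] [ 1.79735516e+02  7.04751574e-02 -4.35009574e+00] [ 24.2   6.8 -20.7   0.2 -62.6  61.4]
[287.  197.5] [285, 178, 5, 40, 200] [469.16045678  28.90016164 106.        ] [485.35540621  28.82371117 165.        ]
```

View pics/w4.png

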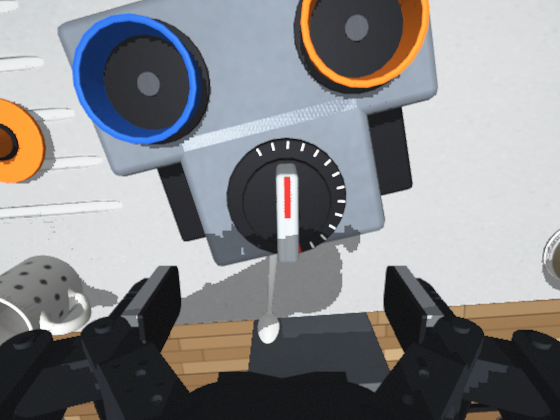

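play_rows(hand=[-0.6,-0.4,-0.2,-0.2,-0.2], slide=[[0.3,0.4,2.5],[0,0,2.5],[0,0,2.0],[0,0,1],[0,0,0]], roll=[0,0,0,0,0])

```text
time_s: 3.72
ee_pos: [479.0, 33.9, 158.1]
orientation: [-179.8, -1.2, -4.0]
wrist_force: [-0.8, -0.9, -0.0]
width: 0.599
```

play_rows(hand=[-0.2,-0.2,-0.2], slide=[[-0.8,0.4,0.8],[0,0,0.8],[0,0,0]], roll=[0,0,0])

```text
time_s: 4.1
ee_pos: [471.7, 30.8, 143.0]
orientation: [-179.8, -1.4, -4.0]
wrist_force: [-0.5, -0.2, 0.2]
width: 0.6
```

play_rows(hand=[0.4,1,1,1,1], slide=[[-0.1,0,0.5],[0,0,0],[0,0,0],[0,0,0],[0,0,0]], roll=[0,0,0,0,0], squeeze=50)

```text
time_s: 4.72
ee_pos: [470.7, 29.8, 138.1]
orientation: [-179.8, -1.4, -4.1]
wrist_force: [-0.4, -2.5, 0.1]
width: 0.153
```

Run:
```python
from h import *
im,c,st=snap("wrist","w5"); print(st)
```

```text
{'time_s': 4.725, 'q': array([ 23.75261547,  12.08715975, -29.25425837,   0.64948364,
       -47.38319236,  61.72900002]), 'qvel': array([-0.05808926, -0.02322186, -0.05178018, -0.10018156,  0.07411067,
        0.05293192]), 'joint_efforts': array([  0.85808175, -26.51171565,  15.66468179,   3.30224253,
         0.24060884,   0.14287116]), 'ee_pos': array([470.65680087,  29.82878238, 138.1028637 ]), 'orientation': array([-179.8262583 ,   -1.35259666,   -4.08599251]), 'wrist_force': array([-0.44711723, -2.46694542,  0.12934685]), 'moment': array([-0.37518344,  0.07527204, -0.12963649]), 'width': 0.15273721694749218}
```

View pics/w5.png

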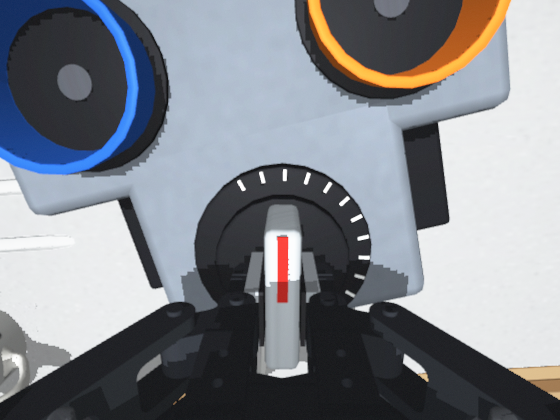

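play_rows(hand=[1,1,1,1,1], slide=[[0,0,0],[0,0,0],[0,0,0],[0,0,0],[0,0,0]], roll=[10,10,10,10,10])

```text
time_s: 5.4
ee_pos: [470.1, 28.7, 138.1]
orientation: [-179.1, -0.9, -55.3]
wrist_force: [0.4, -0.8, -0.5]
width: 0.155
```

play_rows(hand=[1,1,1,1,1], slide=[[0,0,0],[0,0,0],[0,0,0],[0,0,0],[0,0,0]], roll=[10,10,10,10,10])

```text
time_s: 6.02
ee_pos: [468.9, 28.5, 138.1]
orientation: [-179.0, -0.3, -106.5]
wrist_force: [1.1, -0.5, 1.0]
width: 0.157
```

play_rows(hand=[1,1,1,1,1], slide=[[0,0,0],[0,0,0],[0,0,0],[0,0,0],[0,0,0]], roll=[10,10,10,10,8])

```text
time_s: 6.65
ee_pos: [468.2, 29.3, 138.1]
orientation: [-179.1, 0.2, -155.7]
wrist_force: [1.1, -1.3, 0.7]
width: 0.152
```

Run:
```python
from h import *
im,c,st=snap("wrist","w6"); print(st["ee_pos"],st["orientation"],st["moment"],st["q"])
```

```text
[468.22790662  29.26207433 138.07436693] [-179.11482879    0.23940801 -155.71497934] [-0.07100235  0.52112951  0.11805172] [ 24.08437721  12.25769704 -29.21831977   1.1846788  -48.28756066
 -90.58767332]
```

View pics/w6.png

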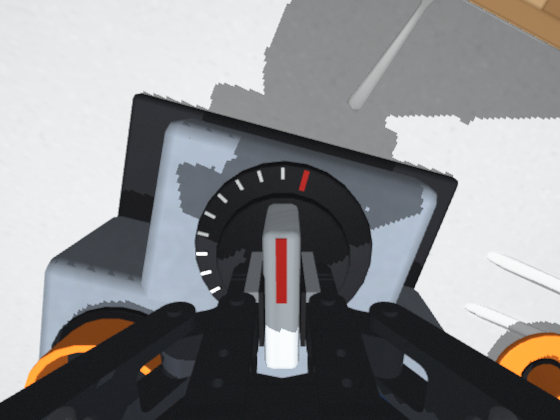

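play_rows(hand=[1,1,1,1], slide=[[0,0,0],[0,0,0],[0,0,0],[0,0,0]], roll=[7,6,4,3])

```text
time_s: 7.2
ee_pos: [468.2, 29.5, 138.2]
orientation: [-179.1, 0.4, -175.3]
wrist_force: [-0.6, -0.4, 0.2]
width: 0.153
```

Run:
```python
from h import *
im,c,st=snap("wrist","w7"); print(st["ee_pos"],st["orientation"],st["moment"],st["q"])
```

```text
[468.16703091  29.47546491 138.15795825] [-179.09770789    0.41077594 -175.30039425] [-0.03975005  0.57286655  2.00176007] [  24.18194143   12.30060844  -29.19630518    1.32026692  -48.42433703
 -110.36105354]
```

View pics/w7.png

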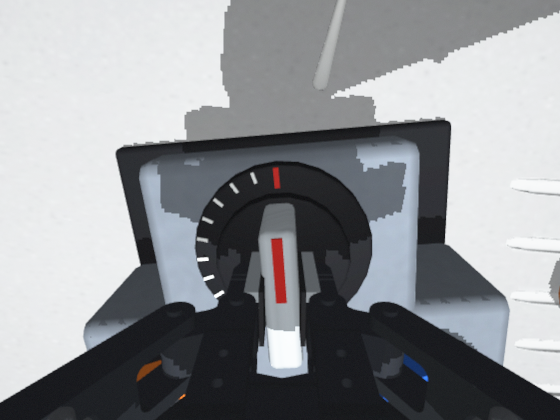

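play_rows(hand=[1,1,1,1,1], slide=[[0,0,0],[0,0,0],[0,0,0],[0,0,0],[0,0,0]], roll=[0,-8,-10,-10,-10])

```text
time_s: 7.88
ee_pos: [468.5, 29.1, 138.1]
orientation: [-179.1, -0.2, -136.3]
wrist_force: [1.2, -3.4, 0.9]
width: 0.156
```

play_rows(hand=[1,1,1,1,1], slide=[[0,0,0],[0,0,0],[0,0,0],[0,0,0],[0,0,0]], roll=[-10,-10,-10,-7,0])

```text
time_s: 8.5
ee_pos: [469.2, 28.8, 138.1]
orientation: [-179.3, -0.4, -99.0]
wrist_force: [0.0, -1.6, 0.5]
width: 0.153
```

Run:
```python
from h import *
im,c,st=snap("wrist","w8"); print(st["ee_pos"],st["orientation"],st["moment"],st["q"])
```

```text
[469.15081152  28.76650905 138.0800401 ] [-179.31392531   -0.43930738  -98.99864658] [-0.28183142  0.32594259  0.14556279] [ 23.88118769  12.32069365 -29.05696378   0.99314075 -48.28889991
 -33.53586696]
```

View pics/w8.png

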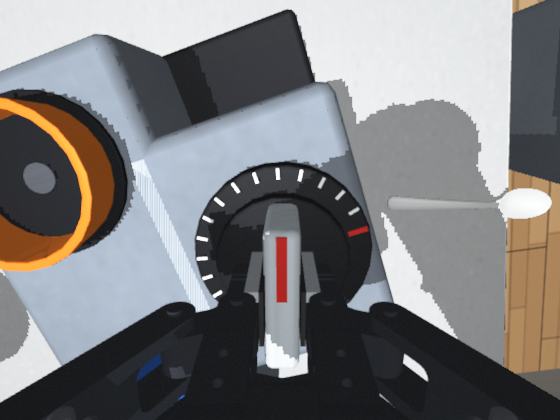

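play_rows(hand=[1,1,1], slide=[[0,0,0],[0,0,0],[0,0,0]], roll=[-3.5,0,0])

```text
time_s: 8.93
ee_pos: [469.2, 28.8, 138.1]
orientation: [-179.3, -0.4, -95.9]
wrist_force: [0.8, -2.1, 0.1]
width: 0.155
```

Run:
```python
from h import *
im,c,st=snap("wrist","w9"); print(st["ee_pos"],st["orientation"],st["moment"])
cv2.imwrite("pics/w9c.png",cv2.resize(im[140:340,170:400],None,fx=3,fy=3,interpolation=cv2.INTER_CUBIC))
```

```text
[469.20827747  28.78576764 138.08370994] [-179.3284612    -0.43819657  -95.8930854 ] [-0.39982078  0.1586497   0.08571233]
```

View pics/w9c.png

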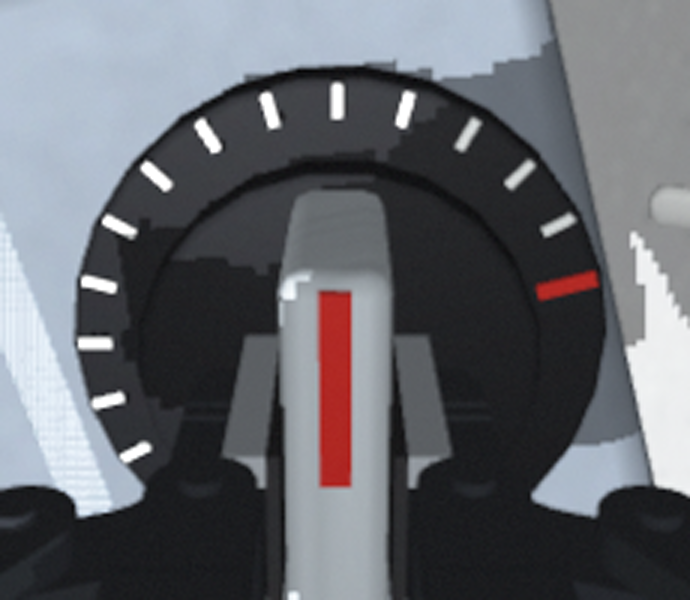

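play_rows(hand=[0.2,-0.2,-0.4,-0.4,-0.4], slide=[[0,0,0],[0,0,0],[0,0,-3],[0,0,-5],[0,0,-4]], roll=[0,0,0,0,0])

```text
time_s: 9.6
ee_pos: [466.7, 30.4, 258.0]
orientation: [-179.7, -0.5, -96.1]
wrist_force: [1.0, -0.2, -0.6]
width: 0.699
```

Run:
```python
from h import *
im,c,st=snap("wrist","w10"); print(st["ee_pos"],st["orientation"])
for col in "ob":
    print(col,rimring(im,c,135,col)); print(col,rimring(im,c,16,col))
```

```text
[466.66443528  30.41294036 257.96914037] [-179.66157085   -0.49134651  -96.0578584 ]
o [(array([115.3, 140.8]), array([584., -27.]), np.float64(39.9), np.float64(1.0), np.float64(2.4)), (array([265.5, 365.4]), array([501.9, 190.8]), np.float64(18.8), np.float64(5.0), np.float64(18.0))]
o [(array([115.3, 140.8]), array([639.8, -20.6]), np.float64(57.7), np.float64(1.5), np.float64(3.5)), (array([265.5, 365.4]), array([521. , 294.4]), np.float64(27.3), np.float64(7.2), np.float64(26.0))]
b [(array([163.7, 280.3]), array([566.4, 102.7]), np.float64(25.0), np.float64(5.0), np.float64(10.3)), (array([220. , 308.8]), array([554.8, 116.1]), np.float64(34.4), np.float64(5.1), np.float64(13.0))]
b [(array([163.7, 280.3]), array([614.3, 167.1]), np.float64(36.1), np.float64(7.2), np.float64(14.9)), (array([220. , 308.8]), array([597.5, 186.5]), np.float64(49.7), np.float64(7.3), np.float64(18.8))]
```

View pics/w10.png

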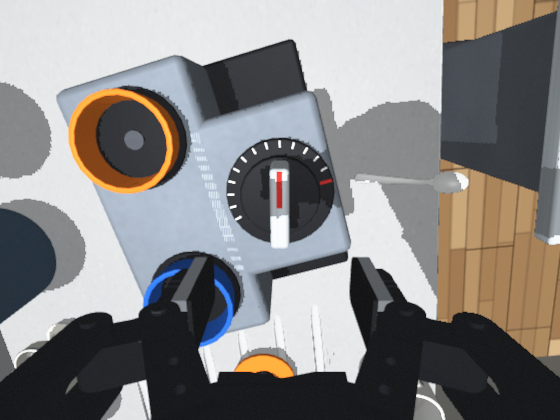

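Run:
```python
from h import *
c=cam("side")
print("flask top",onz(c,(289,313),170)); print("mug",onz(c,(371,280),91)); 
print("pepper",onz(c,(200+142/2.7,140+30/2.7),165),"salt",onz(c,(280,137),90),"tin",onz(c,(200+305/2.7,140+45/2.7),66),
 "egg",onz(c,(241,293),58))
im=cv2.imread("pics/w1.png")
st=dict(ee_pos=np.array([474.588,203.575,331.954]),orientation=np.array([179.57,-.0535,-19.137])); c=cam("wrist",st)
print(rimring(im,c,16,'o')); print("mug",onz(c,(228,285),91))
st=dict(ee_pos=np.array([409.49,88.053,331.635]),orientation=np.array([179.523,.049,-18.732])); c=cam("wrist",st)
print(rimring(cv2.imread("pics/w2.png"),c,16,'o'))
```

```text
flask top [662.21840678 381.99139842 170.        ]
mug [353.03739882 318.48486236  91.        ]
pepper [ 607.45457353 -306.62219166  165.        ] salt [ 458.60107927 -427.50869277   90.        ] tin [ 348.97817144 -295.96504427   66.        ] egg [785.26073989 227.9572516   58.        ]
[(array([490.3,  11.3]), array([587. , -90.8]), np.float64(38.2), np.float64(4.6), np.float64(13.2)), (array([188.1, 151. ]), array([524.2, 315.3]), np.float64(41.4), np.float64(0.3), np.float64(0.8)), (array([105.2, 185.2]), array([519.1, 439.5]), np.float64(28.0), np.float64(0.4), np.float64(1.0))]
mug [360.47044164 313.32686603  91.        ]
[(array([ 85.2, 130.7]), array([524. , 315.1]), np.float64(41.7), np.float64(0.4), np.float64(1.4)), (array([ 13.2, 167.5]), array([515.3, 433. ]), np.float64(22.3), np.float64(5.4), np.float64(16.5))]
```

```bash
cat >> h.py <<'E'
def plan(x,y,z,yaw,n):
    st=bot.read_state(); p=st["ee_pos"].copy(); w=st["orientation"][2]
    dw=(yaw-w+180)%360-180; d=(np.array([x,y,z])-p)/n
    print("from",p.round(1),round(w,1))
    for i in range(n):
        a=np.radians(w+dw*i/n); c,s=np.cos(a),np.sin(a)
        print(np.round(np.array([c*d[0]+s*d[1], s*d[0]-c*d[1], -d[2]])/10,2).tolist(), round(-dw/n,1), round(np.linalg.norm(d),1))
E
python3 -c "
from h import *
plan(500,300,240,-15,8)"
```

```text
from [469.6  30.8 263.6] -96.0
[-3.39, -0.03, 0.3] -10.1 34.0
[-3.33, -0.62, 0.3] -10.1 34.0
[-3.17, -1.2, 0.3] -10.1 34.0
[-2.91, -1.73, 0.3] -10.1 34.0
[-2.56, -2.22, 0.3] -10.1 34.0
[-2.13, -2.63, 0.3] -10.1 34.0
[-1.63, -2.97, 0.3] -10.1 34.0
[-1.08, -3.21, 0.3] -10.1 34.0
```

play_rows(hand=[-0.6,-0.6,-0.6,-0.6,-0.6], slide=[[-3.4,0,0.2],[-3.3,-0.6,0.2],[-3.2,-1.2,0.2],[-2.9,-1.7,0.2],[-2.6,-2.2,0.2]], roll=[-10,-10,-10,-10,-10])

```text
time_s: 10.28
ee_pos: [488.2, 204.1, 255.5]
orientation: [-179.1, -1.0, -44.7]
wrist_force: [0.3, -0.6, 0.3]
width: 0.798
```

```bash
python3 -c "
from h import *
plan(495,310,235,-15,4)"
```

```text
from [488.2 204.1 255.5] -44.7
[-1.74, -2.0, 0.51] -7.4 27.0
[-1.47, -2.21, 0.51] -7.4 27.0
[-1.17, -2.38, 0.51] -7.4 27.0
[-0.85, -2.51, 0.51] -7.4 27.0
```

play_rows(hand=[-0.6,-0.6,-0.6,-0.6,-0.6], slide=[[-1.7,-2.0,0.5],[-1.5,-2.2,0.5],[-1.2,-2.4,0.5],[-0.9,-2.5,0.5],[0,0,0]], roll=[-7.4,-7.4,-7.4,-7.4,0])

```text
time_s: 10.9
ee_pos: [493.8, 317.3, 232.8]
orientation: [-179.6, -1.3, -14.0]
wrist_force: [0.3, -0.9, 0.5]
width: 0.801
```

Run:
```python
from h import *
im,c,st=snap("wrist","w11"); print(st["ee_pos"],st["orientation"])
print(rimring(im,c,16,'o'))
plan(524.5,314.5,150,-15,3)
```

```text
[493.75999082 317.31928342 232.8053281 ] [-179.64275824   -1.27688503  -13.99812717]
[(array([278.7, 149.4]), array([525.5, 314.4]), np.float64(41.5), np.float64(0.3), np.float64(0.8)), (array([165.9, 182.7]), array([520.6, 438.8]), np.float64(28.1), np.float64(0.3), np.float64(1.0))]
from [493.8 316.5 233.2] -14.1
[1.01, -0.19, 2.77] 0.3 29.6
[1.01, -0.19, 2.77] 0.3 29.6
[1.01, -0.2, 2.77] 0.3 29.6
```

View pics/w11.png

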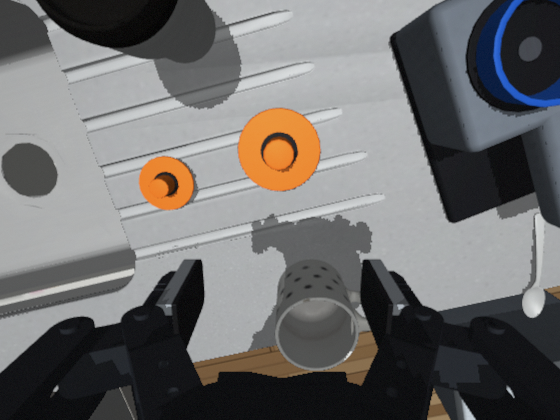

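play_rows(hand=[-0.6,-0.6,-0.6,-0.6,-0.6], slide=[[1.05,0.2,4.5],[1.0,-0.2,4.5],[1.0,-0.2,4],[0,0,3],[0,0,0]], roll=[0,0,0,0,0])

```text
time_s: 11.58
ee_pos: [530.3, 309.0, 73.0]
orientation: [-179.3, -1.5, -14.6]
wrist_force: [0.2, -0.0, 0.5]
width: 0.802
```

Run:
```python
from h import *
print(bot.read_state()["orientation"])
plan(525,314.5,24,-15,2)
```

```text
[-179.29704498   -1.47973047  -14.61720241]
from [530.3 309.   73. ] -14.6
[-0.32, -0.2, 2.45] 0.2 24.8
[-0.33, -0.2, 2.45] 0.2 24.8
```

play_rows(hand=[-0.6,-0.6,-0.6,-0.6], slide=[[-0.65,-0.4,0.5],[0,0,2.2],[0,0,2.2],[0,0,0]], roll=[0,0,0,0])

```text
time_s: 12.08
ee_pos: [528.8, 318.3, 30.2]
orientation: [-178.7, -1.9, -14.7]
wrist_force: [0.1, 0.5, 0.5]
width: 0.799
```

Run:
```python
from h import *
im,c,st=snap("wrist","w12")
plan(525,314.5,24,-15,1)
```

```text
from [529.6 319.1  31.4] -14.6
[-0.33, 0.56, 0.74] 0.4 9.8
```

View pics/w12.png

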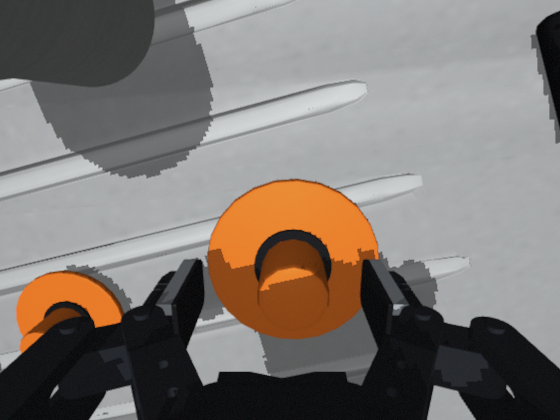

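play_rows(hand=[-0.6,-0.5,-0.4], slide=[[-0.3,0.5,0.5],[0,0,0],[0,0,0]], roll=[0,0,0])

```text
time_s: 12.5
ee_pos: [526.5, 316.3, 29.6]
orientation: [-178.2, -2.2, -14.6]
wrist_force: [-0.2, 0.3, -0.0]
width: 0.699
```

Run:
```python
from h import *
plan(525,314.5,24,-15,1)
```

```text
from [526.5 316.3  29.6] -14.6
[-0.1, 0.22, 0.56] 0.4 6.1
```

play_rows(hand=[-0.2,0.6,1,1], slide=[[-0.1,0.2,0.5],[0,0,0],[0,0,0],[0,0,0]], roll=[0,0,0,0], squeeze=40)

```text
time_s: 13.0
ee_pos: [525.6, 314.7, 25.1]
orientation: [-178.2, -2.2, -14.6]
wrist_force: [0.2, -0.4, 1.3]
width: 0.335
```

Run:
```python
from h import *
im,c,st=snap("wrist","w13"); print(st["ee_pos"],st["orientation"],st["width"])
```

```text
[525.58302814 314.73995302  25.11843151] [-178.19870039   -2.22265791  -14.62481306] 0.33507300892117
```

View pics/w13.png

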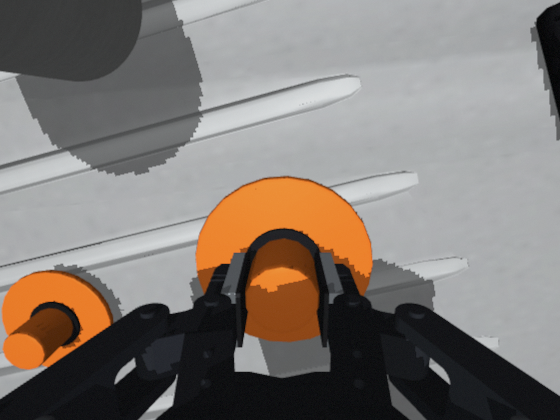

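play_rows(hand=[1,1,1,1,1], slide=[[0,0,-2],[0,0,-4.5],[0,0,-5],[0,0,-5],[0,0,-4]], roll=[0,0,0,0,0])

```text
time_s: 13.68
ee_pos: [513.8, 308.8, 227.8]
orientation: [-178.8, -1.7, -14.7]
wrist_force: [1.1, 0.6, -0.8]
width: 0.335
```

Run:
```python
from h import *
print(bot.read_state()["width"],bot.read_state()["orientation"])
plan(585.5,-26.5,225,-10,8)
```

```text
0.3354742965899045 [-178.84272919   -1.69211626  -14.71229575]
from [513.8 308.8 227.8] -14.7
[1.93, 3.83, 0.04] -0.6 42.9
[1.89, 3.85, 0.04] -0.6 42.9
[1.85, 3.86, 0.04] -0.6 42.9
[1.81, 3.88, 0.04] -0.6 42.9
[1.77, 3.9, 0.04] -0.6 42.9
[1.73, 3.92, 0.04] -0.6 42.9
[1.69, 3.94, 0.04] -0.6 42.9
[1.65, 3.96, 0.04] -0.6 42.9
```

play_rows(hand=[1,1,1,1,1], slide=[[1.9,3.8,-0.2],[1.9,3.9,-0.2],[1.9,3.9,-0.2],[1.8,3.9,0],[1.8,3.9,0]], roll=[-0.6,-0.6,-0.6,-0.6,-0.6])

```text
time_s: 14.3
ee_pos: [560.3, 97.1, 234.0]
orientation: [-178.5, -1.9, -11.3]
wrist_force: [0.4, -0.3, -0.4]
width: 0.339
```

Run:
```python
from h import *
print(bot.read_state()["width"],bot.read_state()["orientation"])
plan(585.5,-26.5,220,-10,3)
```

```text
0.3386669049228354 [-178.48056783   -1.92682791  -11.29564443]
from [560.3  97.1 234. ] -11.3
[1.63, 3.88, 0.47] -0.4 42.3
[1.6, 3.89, 0.47] -0.4 42.3
[1.57, 3.9, 0.47] -0.4 42.3
```

play_rows(hand=[1,1,1,1], slide=[[1.6,3.9,0.4],[1.5,3.9,0.4],[1.1,2.8,0.4],[0,0,0]], roll=[0,0,0,0])

```text
time_s: 14.8
ee_pos: [580.6, -20.8, 217.1]
orientation: [-178.5, -1.7, -11.6]
wrist_force: [0.0, 0.0, -0.1]
width: 0.338
```

Run:
```python
from h import *
im,c,st=snap("wrist","w14")
print(st["width"],st["orientation"])
plan(585.5,-26.5,190,-10,1)
```

```text
0.3375659557288891 [-178.46135222   -1.69035244  -11.58557909]
from [580.6 -19.9 217.4] -11.5
[0.61, 0.55, 2.74] -1.5 28.6
```

View pics/w14.png

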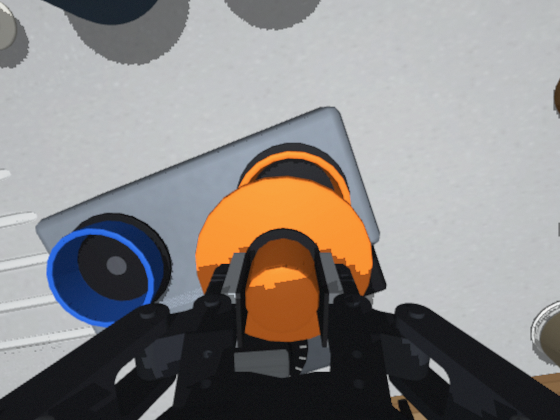

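play_rows(hand=[1,1,1], slide=[[0.65,0.6,1.2],[0,0,2.2],[0,0,1]], roll=[0,0,0])

```text
time_s: 15.22
ee_pos: [588.2, -24.2, 171.7]
orientation: [-178.4, -1.8, -11.3]
wrist_force: [0.1, 0.1, -1.2]
width: 0.336
```

Run:
```python
from h import *
print(bot.read_state()["orientation"])
plan(586,-26.9,160,-12,1)
```

```text
[-178.37300942   -1.79991825  -11.33825165]
from [588.2 -24.2 171.7] -11.3
[-0.17, 0.31, 1.17] 0.7 12.2
```

play_rows(hand=[1,1], slide=[[-0.2,0.3,0.8],[0,0,0]], roll=[0,0])

```text
time_s: 15.48
ee_pos: [585.6, -25.9, 162.0]
orientation: [-178.4, -1.7, -11.2]
wrist_force: [-0.2, -0.6, -0.9]
width: 0.336
```

Run:
```python
from h import *
im,c,st=snap("wrist","w15")
print(st["orientation"])
plan(586,-26.9,152,-12,1)
```

```text
[-178.41575883   -1.70097273  -11.24917027]
from [586.2 -25.9 162.7] -11.2
[0.0, 0.1, 1.07] 0.8 10.7
```

View pics/w15.png

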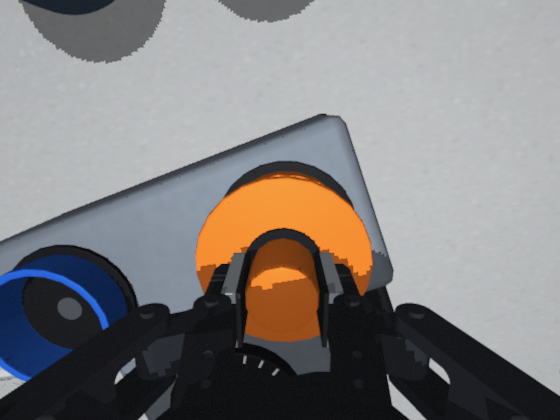

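Aligned over the rim; lower gently into the mouth.

play_rows(hand=[1,1,1], slide=[[0,0.1,0.6],[0,0,0.4],[0,0,0]], roll=[0,0,0])

```text
time_s: 15.9
ee_pos: [587.2, -26.5, 153.4]
orientation: [-178.3, -1.9, -11.2]
wrist_force: [0.1, 0.3, -1.0]
width: 0.338
```

play_rows(hand=[1,1], slide=[[0,0,0.3],[0,0,0]], roll=[0,0])

```text
time_s: 16.15
ee_pos: [587.7, -26.5, 150.8]
orientation: [-178.3, -2.0, -11.2]
wrist_force: [0.7, 0.9, -0.2]
width: 0.336
```

play_rows(hand=[1,0.1,-0.2,-0.4,-0.4], slide=[[-0.1,0,0.1],[0,0,0],[0,0,0],[0,0,-2],[0,0,-4]], roll=[0,0,0,0,0])

```text
time_s: 16.77
ee_pos: [582.7, -27.8, 208.0]
orientation: [-178.5, -1.6, -11.2]
wrist_force: [0.8, 0.1, 0.7]
width: 0.698
```

play_rows(hand=[-0.5,-0.5,-0.5,-0.5], slide=[[0,0,-4],[-2,0,-5],[-3,0,-3],[0,0,0]], roll=[0,0,0,0])

```text
time_s: 17.27
ee_pos: [529.3, -20.5, 333.4]
orientation: [-178.3, -2.0, -11.2]
wrist_force: [0.1, -0.1, -0.9]
width: 0.751
```

Run:
```python
from h import *
im,c,st=snap("wrist","w16"); print(st["ee_pos"],st["orientation"])
print(rimring(im,c,141,'o'),rimring(im,c,135,'b'))
```

```text
[529.26063192 -20.50466129 333.35445094] [-178.3390321    -1.98593615  -11.2420561 ]
[(array([282.4, 126.1]), array([587.3, -26.4]), np.float64(41.7), np.float64(0.2), np.float64(0.7))] [(array([532.1, 161.5]), array([ 508.1, -257.3]), np.float64(29.9), np.float64(1.3), np.float64(4.7)), (array([143. , 180.6]), array([562.3, 118.2]), np.float64(40.0), np.float64(1.1), np.float64(2.6))]
```

View pics/w16.png

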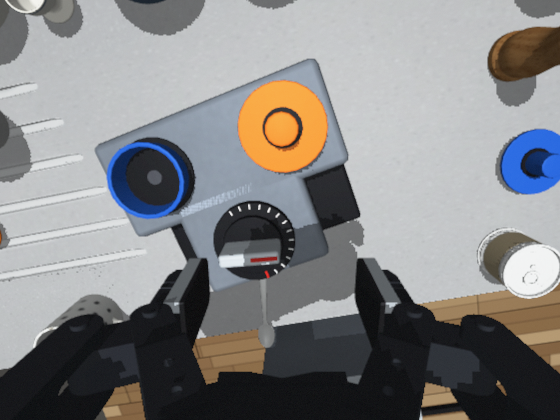

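```bash
python3 -c "
from h import *
plan(475,-280,250,-80,8)"
```

```text
from [529.4 -20.5 331.6] -11.3
[-0.03, 3.31, 1.02] 8.6 34.7
[0.46, 3.28, 1.02] 8.6 34.7
[0.95, 3.18, 1.02] 8.6 34.7
[1.41, 3.0, 1.02] 8.6 34.7
[1.84, 2.75, 1.02] 8.6 34.7
[2.23, 2.45, 1.02] 8.6 34.7
[2.57, 2.09, 1.02] 8.6 34.7
[2.86, 1.68, 1.02] 8.6 34.7
```

play_rows(hand=[-0.5,-0.5,-0.5,-0.5,-0.5], slide=[[0,3.3,0.8],[0.5,3.3,0.8],[0.9,3.2,0.8],[1.4,3.0,0.8],[1.8,2.7,0.8]], roll=[8.6,8.6,8.6,8.6,8.6])

```text
time_s: 17.95
ee_pos: [495.4, -183.7, 277.0]
orientation: [-178.1, 0.3, -55.4]
wrist_force: [0.3, -0.3, -0.7]
width: 0.751
```

```bash
python3 -c "
from h import *
plan(475,-290,250,-80,3)"
```

```text
from [ 495.4 -183.7  277. ] -55.4
[2.53, 2.57, 0.9] 8.2 37.2
[2.87, 2.19, 0.9] 8.2 37.2
[3.16, 1.75, 0.9] 8.2 37.2
```

play_rows(hand=[-0.5,-0.5,-0.5,-0.5], slide=[[2.5,2.6,0.9],[2.9,2.2,0.9],[2.5,1.2,0.9],[0,0,0]], roll=[8.2,8.2,8.2,0])

```text
time_s: 18.45
ee_pos: [475.3, -286.3, 236.5]
orientation: [-179.3, 1.5, -81.1]
wrist_force: [-0.6, 0.4, -1.0]
width: 0.751
```

Run:
```python
from h import *
im,c,st=snap("wrist","w17"); print(st["ee_pos"],st["orientation"])
print(rimring(im,c,16,'b'))
```

```text
[ 475.26282126 -286.34408356  236.50509692] [-179.26064793    1.54062018  -81.13883688]
[(array([293. , 117.4]), array([ 476.5, -337.9]), np.float64(41.5), np.float64(0.2), np.float64(0.7))]
```

View pics/w17.png

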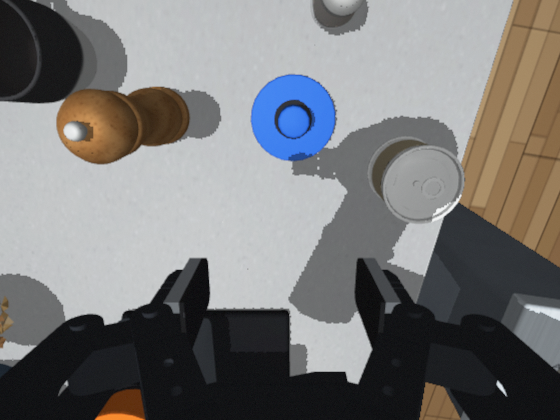

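```bash
python3 -c "
from h import *
plan(476.5,-337.9,90,-80,3)"
```

```text
from [ 475.6 -285.7  237.1] -81.0
[1.72, 0.24, 4.9] -0.3 52.0
[1.72, 0.25, 4.9] -0.3 52.0
[1.72, 0.26, 4.9] -0.3 52.0
```

play_rows(hand=[-0.5,-0.5,-0.5,-0.5], slide=[[2.5,0.2,3],[2.5,0.2,5],[0,0,5],[0,0,1]], roll=[0,0,0,0])

```text
time_s: 19.0
ee_pos: [484.8, -331.0, 93.4]
orientation: [-179.0, 1.4, -80.4]
wrist_force: [-0.1, 0.1, 0.7]
width: 0.748
```

```bash
python3 -c "
from h import *
print(bot.read_state()['orientation'])
plan(476.5,-337.9,65,-81,1)"
```

```text
[-178.97387383    1.37430521  -80.42290977]
from [ 484.8 -331.    93.4] -80.4
[0.54, 0.93, 2.84] 0.6 30.4
```

play_rows(hand=[-0.5,-0.5], slide=[[0.5,0.9,2],[0,0,1]], roll=[0,0])

```text
time_s: 19.25
ee_pos: [480.0, -336.4, 64.9]
orientation: [-178.8, 1.2, -80.1]
wrist_force: [0.0, -0.5, 0.4]
width: 0.75
```

```bash
python3 -c "
from h import *
print(bot.read_state()['orientation'])
plan(476.5,-337.9,55,-81,1)"
```

```text
[-178.78750326    1.18542296  -80.12040018]
from [ 480.  -336.4   64.9] -80.1
[0.09, 0.37, 0.99] 0.9 10.6
```

play_rows(hand=[-0.5,-0.5,-0.5], slide=[[0.1,0.4,1],[0,0.2,2],[0,0,0.6]], roll=[0,0,0])

```text
time_s: 19.62
ee_pos: [478.5, -337.9, 31.4]
orientation: [-178.4, 0.9, -79.9]
wrist_force: [-0.0, -0.1, 0.4]
width: 0.753
```

```bash
python3 -c "
from h import *
print(bot.read_state()['orientation'])
plan(476.5,-337.9,24.5,-81,1)"
```

```text
[-178.40777148    0.89919284  -79.89388194]
from [ 478.5 -337.9   31.4] -79.9
[-0.03, 0.2, 0.69] 1.1 7.2
```

play_rows(hand=[-0.2,0.6,1,1,1], slide=[[0,0.2,0.6],[0,0,0],[0,0,0],[0,0,0],[0,0,0]], roll=[0,0,0,0,0], squeeze=40)

```text
time_s: 20.25
ee_pos: [478.4, -338.6, 27.4]
orientation: [-178.2, 0.7, -79.8]
wrist_force: [0.6, 0.4, -1.4]
width: 0.333
```

Run:
```python
from h import *
im,c,st=snap("wrist","w18"); print(st["ee_pos"],st["orientation"],st["width"])
```

```text
[ 478.35678594 -338.64865201   27.4101862 ] [-178.19493037    0.74374259  -79.82974251] 0.3327715827419691
```

View pics/w18.png

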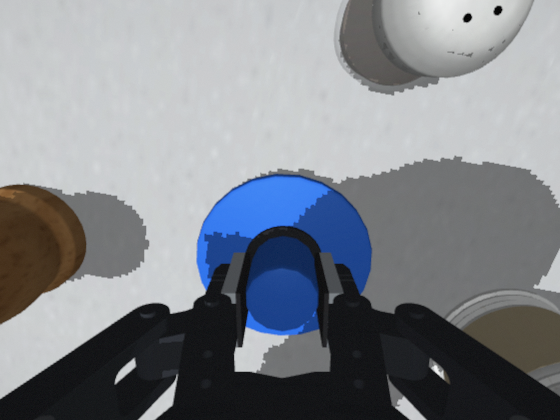

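play_rows(hand=[1,1,1,1,1], slide=[[0,0,-2],[0,0,-4.5],[0,0,-5],[0,0,-5],[0,0,-5]], roll=[0,0,0,0,0])

```text
time_s: 20.92
ee_pos: [469.5, -341.5, 242.7]
orientation: [-178.8, 1.2, -79.9]
wrist_force: [-0.2, 0.1, -1.6]
width: 0.338
```

```bash
python3 -c "
from h import *
print(bot.read_state()['orientation'])
plan(555,100,250,-60,11)"
```

```text
[-178.82069667    1.19418557  -79.88790672]
from [ 469.5 -341.5  242.7] -79.9
[-3.81, -1.47, -0.07] -1.8 40.9
[-3.77, -1.59, -0.07] -1.8 40.9
[-3.71, -1.71, -0.07] -1.8 40.9
[-3.66, -1.82, -0.07] -1.8 40.9
[-3.6, -1.94, -0.07] -1.8 40.9
[-3.54, -2.05, -0.07] -1.8 40.9
[-3.47, -2.16, -0.07] -1.8 40.9
[-3.4, -2.27, -0.07] -1.8 40.9
[-3.33, -2.38, -0.07] -1.8 40.9
[-3.25, -2.48, -0.07] -1.8 40.9
[-3.17, -2.58, -0.07] -1.8 40.9
```

play_rows(hand=[1,1,1,1,1], slide=[[-3.8,-1.5,-0.2],[-3.8,-1.6,-0.2],[-3.7,-1.7,-0.2],[-3.7,-1.8,-0.2],[-3.6,-1.9,-0.2]], roll=[-1.8,-1.8,-1.8,-1.8,-1.8])

```text
time_s: 21.55
ee_pos: [509.4, -138.4, 263.8]
orientation: [-178.1, 0.6, -70.9]
wrist_force: [1.0, 0.2, -0.5]
width: 0.337
```

```bash
python3 -c "
from h import *
print(bot.read_state()['orientation'])
plan(555,100,250,-60,6)"
```

```text
[-178.12394331    0.59676246  -70.94474328]
from [ 509.4 -138.4  263.8] -70.9
[-3.51, -2.01, 0.23] -1.8 40.5
[-3.44, -2.13, 0.23] -1.8 40.5
[-3.37, -2.23, 0.23] -1.8 40.5
[-3.3, -2.34, 0.23] -1.8 40.5
[-3.22, -2.44, 0.23] -1.8 40.5
[-3.14, -2.55, 0.23] -1.8 40.5
```

play_rows(hand=[1,1,1,1,1], slide=[[-3.5,-2.0,0],[-3.4,-2.1,0],[-3.4,-2.2,0],[-3.3,-2.3,0.2],[-3.2,-2.4,0.2]], roll=[-1.8,-1.8,-1.8,-1.8,-1.8])

```text
time_s: 22.18
ee_pos: [545.2, 66.2, 265.4]
orientation: [-178.0, 0.3, -61.6]
wrist_force: [0.9, -0.0, -0.2]
width: 0.338
```

```bash
python3 -c "
from h import *
print(bot.read_state()['orientation'])
plan(561.3,120.2,220,-60,2)"
```

```text
[-177.99734361    0.31980754  -61.6372837 ]
from [545.2  66.2 265.4] -61.6
[-2.0, -1.99, 2.27] -0.8 36.2
[-1.97, -2.02, 2.27] -0.8 36.2
```

play_rows(hand=[1,1,1], slide=[[-2.0,-2.0,2.2],[-2.0,-2.0,2.2],[0,0,1]], roll=[0,0,0])

```text
time_s: 22.55
ee_pos: [563.5, 126.2, 212.3]
orientation: [-177.9, 0.3, -61.4]
wrist_force: [-0.9, 0.6, -0.2]
width: 0.335
```

```bash
python3 -c "
from h import *
im,c,st=snap('wrist','w19')
print(bot.read_state()['orientation'])
plan(561.3,120.2,190,-60,1)"
```

```text
[-177.9977711     0.35634617  -61.46652415]
from [562.6 125.2 211.2] -61.5
[0.37, 0.35, 2.12] -1.5 21.8
```

View pics/w19.png

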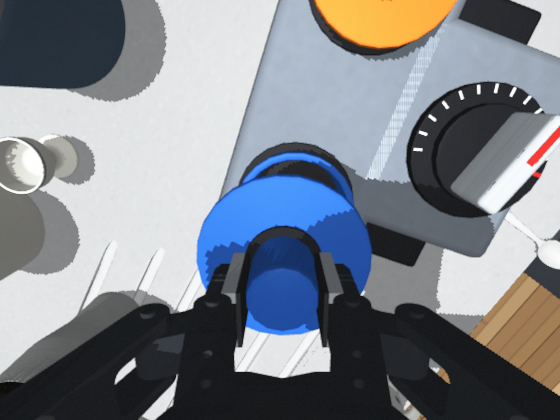

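play_rows(hand=[1,1,1], slide=[[0.4,0.4,1],[0,0,2.2],[0,0,0.8]], roll=[0,0,0])

```text
time_s: 22.98
ee_pos: [561.9, 117.7, 171.3]
orientation: [-177.9, 0.3, -61.6]
wrist_force: [-0.5, -0.0, -0.4]
width: 0.335
```

```bash
python3 -c "
from h import *
print(bot.read_state()['orientation'])
plan(561.3,120.2,163,-62,1)"
```

```text
[-177.85700238    0.33479915  -61.61690388]
from [561.9 117.7 171.3] -61.6
[-0.25, -0.06, 0.83] 0.4 8.7
```

play_rows(hand=[1,1], slide=[[-0.2,-0.1,0.7],[0,0,0]], roll=[0,0])

```text
time_s: 23.22
ee_pos: [562.2, 119.1, 164.6]
orientation: [-177.8, 0.3, -61.7]
wrist_force: [-0.3, 0.8, 0.0]
width: 0.333
```

```bash
python3 -c "
from h import *
im,c,st=snap('wrist','w20')
print(bot.read_state()['orientation'])
plan(561.3,120.2,155,-62,1)"
```

```text
[-177.75636228    0.29966216  -61.68396595]
from [562.6 119.2 165.1] -61.7
[-0.15, 0.07, 1.01] 0.3 10.3
```

View pics/w20.png

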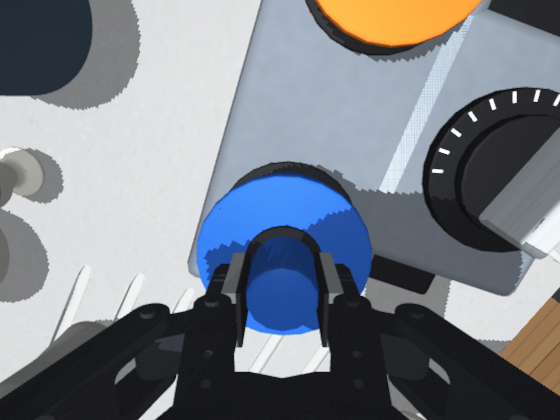

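play_rows(hand=[1,1,1,1], slide=[[-0.15,0.1,0.5],[0,0,0.4],[0,0,0.2],[0,0,0]], roll=[0,0,0,0])

```text
time_s: 23.78
ee_pos: [561.9, 120.8, 154.6]
orientation: [-177.6, 0.3, -61.7]
wrist_force: [1.0, -0.6, -0.9]
width: 0.335
```

play_rows(hand=[1,1], slide=[[0,0,0.2],[0,0,0]], roll=[0,0])

```text
time_s: 24.02
ee_pos: [562.2, 120.9, 153.0]
orientation: [-177.6, 0.3, -61.6]
wrist_force: [-0.5, -0.8, -0.4]
width: 0.338
```

play_rows(hand=[0.1,-0.2,-0.4,-0.4,-0.5], slide=[[0,0,0],[0,0,0],[0,0,-2],[0,0,-4],[0,0,-5]], roll=[0,0,0,0,0])

```text
time_s: 24.65
ee_pos: [556.4, 117.5, 260.9]
orientation: [-178.2, 0.3, -61.7]
wrist_force: [1.1, -0.2, 0.4]
width: 0.75
```

play_rows(hand=[-0.5,-0.5,-0.5,-0.5], slide=[[0,0,-5],[-3,0,-3],[-4,1,0],[0,0,0]], roll=[0,0,0,0])

```text
time_s: 25.15
ee_pos: [512.8, 174.2, 349.2]
orientation: [-177.5, 0.3, -61.8]
wrist_force: [-0.1, 0.3, 0.0]
width: 0.75
```

Run:
```python
from h import *
im,c,st=snap("wrist","w21"); print(st["ee_pos"],st["orientation"])
print(rimring(im,c,141,'o'),rimring(im,c,141,'b'))
im,c,st=snap("side","s2")
print(rimring(im,c,141,'o'),rimring(im,c,141,'b'))
im=im[140:360,200:400]; cv2.imwrite("pics/s2c.png",cv2.resize(im,None,fx=2.7,fy=2.7,interpolation=cv2.INTER_CUBIC))
im,c,st=snap("scene","sc2")
im=im[140:350,170:430]; cv2.imwrite("pics/sc2c.png",cv2.resize(im,None,fx=2.8,fy=2.8,interpolation=cv2.INTER_CUBIC))
```

```text
[512.8119051  174.17918198 349.24423641] [-177.49407153    0.33525875  -61.75700383]
[(array([216.6, 300.9]), array([522.4, 348.3]), np.float64(16.0), np.float64(4.3), np.float64(11.2))] [(array([272.6, 103. ]), array([562.9, 121.6]), np.float64(41.8), np.float64(0.2), np.float64(0.9))]
[(array([276.7, 209.2]), array([587.9, -19.9]), np.float64(43.4), np.float64(2.5), np.float64(5.5)), (array([334.9, 336.2]), array([548. , 477.3]), np.float64(24.2), np.float64(0.6), np.float64(1.6))] [(array([294.9, 240.5]), array([563.7, 126.6]), np.float64(43.0), np.float64(2.1), np.float64(5.3))]
```

View pics/w21.png

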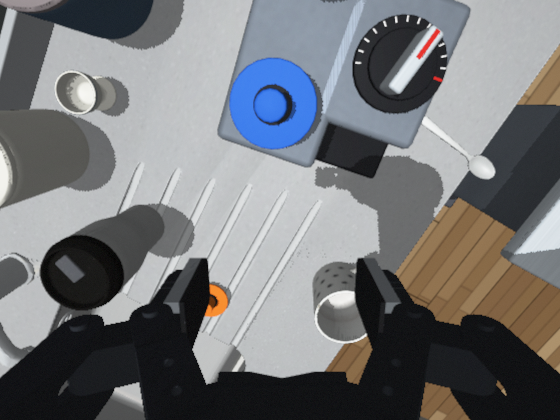

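View pics/s2c.png

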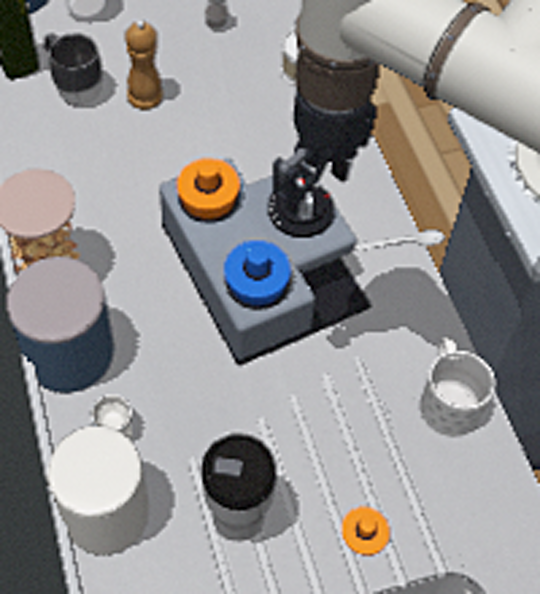

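View pics/sc2c.png

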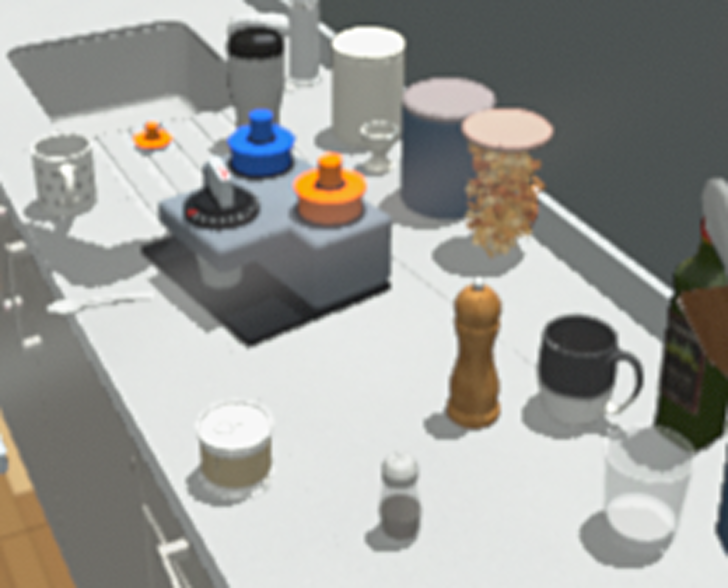

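```bash
python3 -c "
from plant import bot
print(bot.read_state()['time_s'],bot.read_state()['qvel']); print(bot.close_job())"
```

```text
25.3 [-0.62590724  0.67140235 -0.2162278  -0.16196685  0.09689131 -0.03915124]
the job is handed in; nothing more can be done
None
```

I handed the job in at 25.3 s of the 72 s allowed. The dial is at the fifth click and both lids are on their matching hoppers. Handing in reports no verdict.

- **Dial:** I turned it clockwise until the wrist read about 2 N m against the stop, with the pointer on the red mark. I then brought it back and let go. Counting from the red mark, the pointer was on the fifth white mark just before and just after release, and nothing touched the dial after that.
- **Orange lid:** I used the larger of the two orange ones (measured radius about 42 mm, the other about 28 mm). After release its centre measured (587.3, -26.4) mm against the hopper mouth at (586.4, -26.2).
- **Blue lid:** After release its centre measured (562.9, 121.6) mm against its hopper mouth at (561.8, 120.0).
- **Seating:** Both lids look flat on their rims in the scene and side pictures. I did not measure their height or tilt exactly.
- **Bystanders and arm:** The bystanders look to be standing where they were, judged by eye. The gripper is open and well clear at about z = 349 mm.

The coarser side view put the lids about 5 to 7 mm further along y than the wrist camera. It had put the empty hoppers off by a similar amount, so I relied on the wrist measurements. The tool also drifted to about 2.5 degrees of tilt, but the lids settled flat once released.

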